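# Lengthen the load cell rest by one hole and seat the cell

### The arm

A 6-joint arm with a two-finger parallel gripper is mounted at the origin on a cart in front of the work surface, level with it; the furniture and walls round the work are solid. World frame = base frame: x ahead of the robot, y to its left, z up, the work surface at z = 0. Lengths are in mm, angles in rad, forces in N, time in s.
With the tool pointing down it reaches from about 350 to 800 mm from the base axis. Payload 7.3 kg.
Tool frame: the origin (TCP) lies on the centre line of the jaws, within the pads' length; the fingertips stand 17 mm ahead of it and the grasp point (between the pads) lies 2 mm behind it; z points along the fingers, y is the direction in which the jaws open and shut (so a half turn about z gives the same grasp; the last joint's range is limited). The gripper opens to 85 mm and grips with 20 to 120 N. Pads are 22 mm wide; open, the fingers measure 114 mm over their backs; the gripper's body (76 mm by 85 mm) begins 54 mm behind the grasp point. The pads swing forward as they close: fully open they stand 13 mm farther back than shut.
Start: joints at [-1.328, 0.342, 1.524, -0, 1.275, -0.146], TCP at [199.039, -485.825, 248.322] pointing down, gripper open.
Joint ranges: [-2.53, 2.53], [-0.77, 2.02], [0.04, 2.7], [-1, 4.14], [0.28, 2.66], [-3.11, 3.11]. Speed limits (rad/s): [2.57, 2.57, 3.14, 3.14, 3.14, 3.14].

### API

Orientations are given as a rotation vector (axis times angle).
In Python, from workcell import arm, vision gives the robot as it stands. Calls block until the motion is done:
- arm.movep(position, orientation): joint-space move of the TCP to a pose.
- arm.move_l(position, max_speed=150, orientation=None, threshold=None): straight line of the TCP; orientation=None keeps the orientation; max_speed is the mean speed in mm/s. With threshold (N) it stops when the force on the tool has changed by that much, and returns True; else False.
- arm.move_j(angles): joint-space move.
- arm.set_gripper(opening, squeeze=None): finger opening in mm; squeeze is the grip in N (None keeps the last); returns when the fingers have stopped.
- arm.wait(seconds).
- arm.solve_ik(position, orientation): joint angles nearest the present ones, or None.
- arm.get_obs(): the state.
- vision.camera(name): name is "side" or "top"; returns a dict with "pixels" (400x640x3 uint8, red, green, blue), "vertical_fov" (degrees; the focal length in pixels is half the picture's height over the tangent of half this angle, whatever the lens; pixels are square), "cx", "cy" (the principal point, pixels), "R" (3x3) and "t" (3): a world point X has camera coordinates R X + t. Camera axes: x right, y down, z forward; pixel columns grow to the right and rows downward; lengths in mm; the calibration is good to about 2 mm. A picture is of the moment at which its call begins. There is no depth.
A pose or a line that the arm cannot do raises arm.PlanningError and nothing moves.
- arm.job_done(): hands the job in, once; it reports no verdict.
The state is a dict: "t": time; "joints": joint angles; "qvel": joint speeds; "effort": joint torques, N m; "tool_pos": TCP position; "tool_rot": TCP orientation; "contact_force": force on the tool from outside, world axes, zero at the start; "wrist_torque": the same for the moment, N m; "finger_gap": finger opening in mm.
Only numpy, scipy, OpenCV 4.12 (cv2) and the standard library are available. Lean on these libraries where they do the work, as an engineer would, in place of code of your own. Each camera call takes 0.05 s, during which the arm holds its last target. There are 200 camera calls.

### The job

The load cell does not yet fit the telescoping rest in the middle of the bench. Hold down the sprung button on its sliding collar, slide the collar away from the fixed jaw and let the button pop fully up in the next hole, gently and without forcing or squeezing the rest; then set the black load cell, top side up, flat and squarely centred on the tube between the fixed jaw and the collar. Leave the other things where they lie.

Things in the scene. Friction and masses are not known exactly. Their poses are not given: they have to be found in the camera images.
- rest: telescoping rest, fixed to the bench: a square aluminium tube, 50 mm wide, flat top 42 mm above the bench, on a 255x94x8 mm base plate. Origin on the bench under its middle; x runs along the tube from the fixed jaw to the end cap, y across, z up. A grey collar (110 mm long, 64 wide, deck 52.5 mm up) rides on it. More than 30 N on any of it spoils it: push with shut fingertips, never clamp it
- fixed_jaw (a point): middle of the inner face of the fixed jaw, a dark steel plate 56 mm wide, at the rest's -x end (x = -99 mm); this point is on the tube's top, 42 mm above the bench, and the jaw's top is at 70 mm. The gap from here to the collar's jaw face is 24 mm plus the value of joint collar
- push_tab (a point): middle of the top edge, 87.5 mm above the bench, of the face of the collar's upright push tab (44 mm wide across the tube) that looks to the button; the face lies 18 mm in rest +x of the button's centre. A fingertip standing on the button pushes this face in +x. On the button's -x side stands the collar's jaw plate (top 77.5 mm up), 47 mm from the button's centre, for pushing back
- collar (a joint): collar along the tube, m: 0 in its first hole at the start (1 mm of play), growing in rest +x, away from the fixed jaw; end stop 0.066. The next hole is hidden under the collar, anywhere from 0.033 to 0.047, new each time: feel for it. About 1 N of friction, 2 N while the released button rubs in the tube
- detent_button (a joint): how far the button is in, m: 0 = fully up, locked; 0.007 = bottomed. Pushes back 3 N at the top, 5 N at 4 mm, 6.5 N at the bottom. Free of its hole beyond 4 mm (5 to 6.5 is good). Let go between holes it rides at 4 mm; over the next hole (1.2 mm play each side) it pops up to 0 and the collar stops dead. Kept pressed it slides past
- button_top (a point): centre of the top of the round steel button, 28 mm across, on the collar's deck; its top is 63 mm above the bench when fully up; moves with button and collar; axes as the rest's
- cell_center (a point): centre (17 mm above its underside) of the loose black load cell, a block 44 mm along its x, 52 mm along its y, 34 mm high, 0.16 to 0.32 kg, upright on the bench to the right of the rest. The gap after one hole is 56 to 72 mm, for its 52 mm side to lie along the tube
- brass_weight_2: small brass test weight, 26 mm across, 31 mm tall, loose bystander; origin at the centre of its underside
- gauge_block: steel gauge block 12x35x30 mm, standing, loose bystander; origin at the centre of its underside
- masking_roll: beige roll of masking tape lying flat, 100 mm across, 25 mm high, loose bystander; origin at the centre of its underside
- pen_marker: marker pen lying on the bench, 135 mm long, loose bystander; origin at the centre of its underside
- log_pad: blue note pad, 148x109x14 mm, loose bystander; origin at the centre of its underside
- spare_glass_0: loose oval mirror glass lying flat, 97x150x9 mm, loose bystander; origin at the centre of its underside
- force_cell: the same load cell; origin at the centre of its underside
Mind the look-alikes: they are no part of the job. Leave any turquoise look-alike of the force_cell alone.

How it is judged (in metres and radians):
On the way, in this order (a step that is already met when the one before it is completed fails the run):
1. the button is held in and the collar has left its first hole (value of joint detent_button above 0.003 m and value of joint collar above 0.004 m).
2. the button has popped fully up in the next hole (value of joint collar between 0.03 and 0.05 m and value of joint detent_button below 0.0015 m), for 0.2 s.
At the end, for the whole second after the job is handed in: the collar is locked one hole on (0.030 to 0.050 m, button under 1.5 mm in); the load cell lies flat on the tube in the gap: upright within 0.1 rad, centre 56 to 63 mm up and within 10 mm of the tube's centre line, 52 mm side along the tube within 15 degrees, at rest (all of step 2 and z of cell_center in the frame of rest between 0.056 and 0.063 m and y of cell_center in the frame of rest between -0.01 and 0.01 m and x of cell_center in the frame of rest between -0.082 and -0.046 m and angle between cell_center's own z axis and vertical below 0.1 rad and angle between the y axis of cell_center and the x axis of rest, either way round below 0.26 rad and linear speed of force_cell below 0.02 m/s); the robot touches nothing.
It fails at once if the rest is pressed or pushed with more than 30 N (contact force between any of the arm, the fingers and rest above 30 N).
It fails at once if a bystander is pushed away by more than 30 mm (distance of any of brass_weight_2, gauge_block, masking_roll, pen_marker, log_pad, spare_glass_0 from where it was at the start of the episode above 0.03 m).
It also fails if it takes over 48 s, if anything falls off the work surface, if the arm or the gripper's body presses on something with over 40 N, if the wrist force passes 120 N, or if a joint passes its speed limit or range.

## Working session

There is one attempt and no reset: what is moved stays moved. The work goes in short steps, each a Python script; the robot and the scene stay as the last script left them, time stands still between calls to the robot, and variables do not carry over. Pictures are saved under pics/ and viewed, on a budget of 10 in all, crops included, one or two more only if the job needs it, and the job is handed in when it is done.

```bash
mkdir -p pics; ls; python3 - <<'E'
from workcell import arm, vision
import cv2, numpy as np
for n in ("top","side"):
    c=vision.camera(n); cv2.imwrite(f"pics/{n}0.png",cv2.cvtColor(c["pixels"],cv2.COLOR_RGB2BGR))
    print(n,c["vertical_fov"],c["cx"],c["cy"],np.round(c["R"],4).tolist(),np.round(c["t"],1).tolist(), (-np.array(c["R"]).T@np.array(c["t"])).round(0))
o=arm.get_obs(); print(o)
E
```

```text
pics
top 52.139784515255144 318.44805941807687 194.96516892529377 [[-0.0254, -0.9996, 0.0081], [-0.9869, 0.0238, -0.1593], [0.159, -0.012, -0.9872]] [-26.1, 490.9, 1208.1] [ 292.  -23. 1271.]
side 44.17150939829999 327.7881437462407 195.64189516745125 [[0.9672, -0.2525, 0.0258], [-0.0985, -0.4668, -0.8789], [0.234, 0.8475, -0.4764]] [-473.6, 94.8, 1210.9] [  184. -1102.   672.]
{'t': 0.1, 'joints': array([-1.32796874e+00,  3.42655409e-01,  1.52490553e+00,  3.48106478e-05,
        1.27539677e+00, -1.46003923e-01]), 'qvel': array([ 2.41685642e-03, -1.49378119e-03, -1.26921214e-03,  4.14731827e-05,
        7.07127992e-04, -1.13599141e-04]), 'effort': array([ 2.10449965e-03, -4.34446263e+01, -2.46489483e+01, -2.02406372e-04,
        4.69958555e-03,  5.02296530e-06]), 'tool_pos': array([ 198.98048249, -485.48047593,  247.69978396]), 'tool_rot': array([-3.08107100e+00, -6.06655372e-01,  5.15032171e-05]), 'contact_force': array([-0.81970859,  0.19977992,  0.049989  ]), 'wrist_torque': array([-0.03299066, -0.02209766,  0.0234124 ]), 'finger_gap': 85.4322104587703}
```

View pics/top0.png

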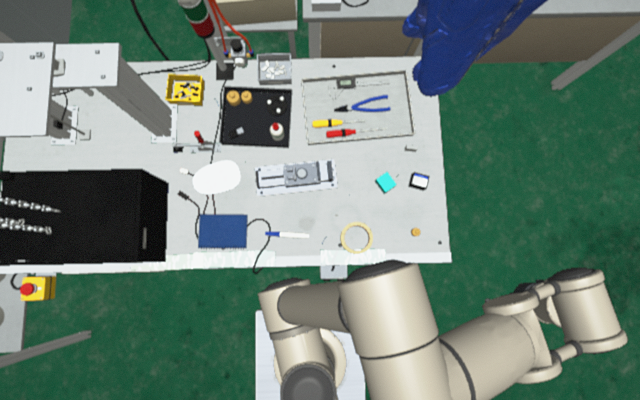

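View pics/side0.png

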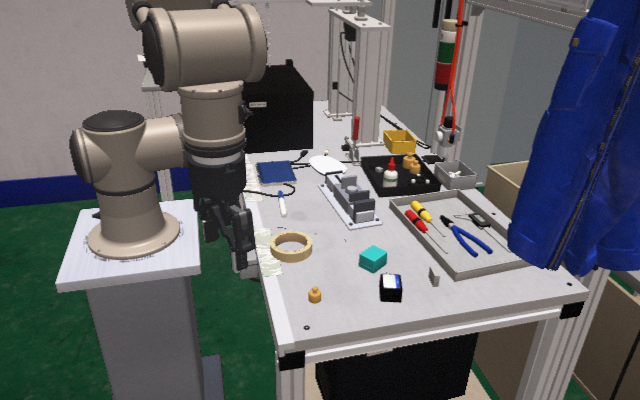

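The top view shows the rest at about (297,176), the turquoise decoy at (386,183) and the black cell at (419,181). In the side view the cell is at (391,288). I'll zoom in on these.

```bash
python3 - <<'E'
import cv2, numpy as np
t=cv2.imread("pics/top0.png"); s=cv2.imread("pics/side0.png")
Z=lambda i,x,y,w,h,W,H: cv2.resize(i[y:y+h,x:x+w],(W,H),interpolation=cv2.INTER_CUBIC)
a=np.hstack([Z(t,250,150,100,50,500,250),Z(t,395,160,50,42,300,250)])
b=np.hstack([Z(s,310,160,80,70,400,350),Z(s,340,240,80,70,400,350)])
cv2.imwrite("pics/z.png",np.vstack([a,b]))
E
```

```text
(no output)
```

View pics/z.png

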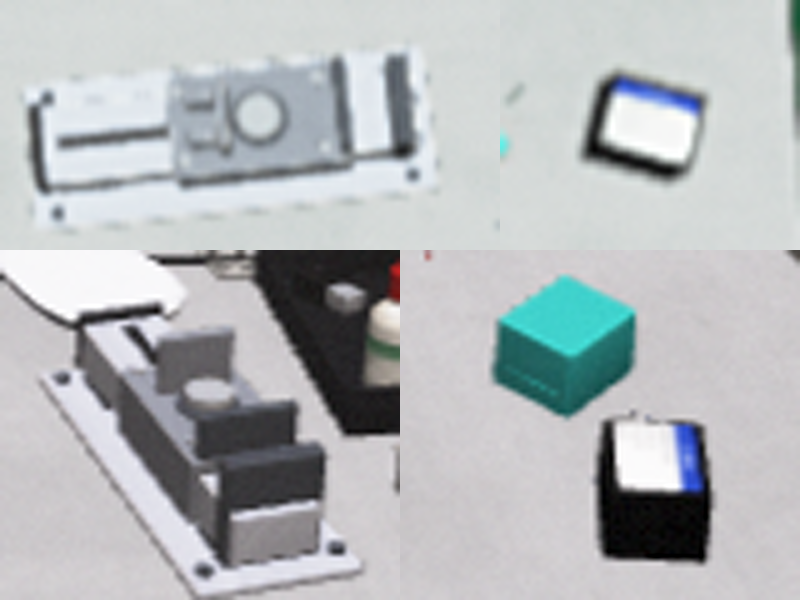

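The fixed jaw faces world −y, so rest +x runs along about world +y. The cell stands upright with its label up and its 52 mm side roughly along the tube. Next I'll fit both poses from the points I picked in the two views.

```bash
cat > h.py <<'E'
import numpy as np, cv2
from workcell import arm, vision
from scipy.optimize import least_squares
from scipy.spatial.transform import Rotation as Ro
def proj(c,X):
    p=np.atleast_2d(X)@np.array(c["R"]).T+np.array(c["t"]); f=200/np.tan(np.radians(c["vertical_fov"]/2))
    return np.c_[c["cx"]+f*p[:,0]/p[:,2], c["cy"]+f*p[:,1]/p[:,2]]
def fit(obs,p0):
    """obs: list of (cam, local xyz, pixel); p=x,y,yaw"""
    def res(p):
        return np.concatenate([proj(c,tf(p,X))[0]-px for c,X,px in obs])
    s=least_squares(res,p0,loss='soft_l1',x_scale=[10,10,.1]); return s.x,res(s.x).reshape(-1,2)
def tf(p,X):
    a=p[2]; x,y,z=X
    return np.array([p[0]+np.cos(a)*x-np.sin(a)*y,p[1]+np.sin(a)*x+np.cos(a)*y,z])
def rv(yaw): # tool z down, tool x at world angle yaw
    c,s=np.cos(yaw),np.sin(yaw)
    return Ro.from_matrix(np.array([[c,s,0],[s,-c,0],[0,0,-1]])).as_rotvec()
E
python3 - <<'E'
from h import *
T=vision.camera("top"); S=vision.camera("side")
zt=lambda u,v:np.array([(u+.5)/5-.5+250,(v+.5)/5-.5+150])
zs=lambda u,v:np.array([(u+.5)/5-.5+310,(v-250+.5)/5-.5+160])
ct=lambda u,v:np.array([(u-500+.5)/6-.5+395,(v+.5)/6*42/41.67-.5+160])
cs=lambda u,v:np.array([(u-400+.5)/5-.5+340,(v-250+.5)/5-.5+240])
bx=-99+24+47 # button x in rest
A,B=127.5,47
obs=[(T,(A,B,8),None)]
# rest +x ~ image left in top, world +y ; rest y ~ world -x (image down)
obs=[(T,(A,-B,8),zt(25,88)),(T,(-A,-B,8),zt(432,45)),(T,(-A,B,8),zt(441,190)),(T,(A,B,8),zt(40,228)),
 (T,(bx,0,63),zt(259,116)),(S,(bx,0,63),zs(209,390)),(S,(A,B,8),zs(40,378)),(S,(-A,B,8),zs(200,597)),(S,(-A,-B,8),zs(362,568)),
 (S,(-99,-28,70),zs(325,447)),(S,(-99,28,70),zs(218,460))]
p,r=fit(obs,[480,20,1.57]); print("rest",p,"\n",r.round(1).tolist())
# collar jaw face offset unknown; bx to be checked
# cell: y axis ~ world +y
oc=[(T,(22,26,34),ct(617,72)),(T,(22,-26,34),ct(707,95)),(T,(-22,-26,34),ct(683,180)),(T,(-22,26,34),ct(598,148)),
 (S,(-22,26,34),cs(606,420)),(S,(22,26,34),cs(703,424)),(S,(22,-26,34),cs(709,492)),(S,(-22,-26,34),cs(602,488)),(S,(-22,-26,0),cs(602,556)),(S,(22,-26,0),cs(706,561))]
q,r=fit(oc,[450,-330,0.]); print("cell",q,"\n",r.round(1).tolist())
np.save("p.npy",[p,q])
E
```

```text
rest [554.30721148  29.41305673   1.65226502] 
 [[0.2, -0.6], [-1.1, -0.2], [0.5, -0.2], [-0.4, 0.6], [3.4, -0.5], [1.2, 2.0], [-0.4, -0.6], [-0.8, 0.0], [0.8, 0.1], [-1.4, -0.9], [-0.3, -0.4]]
cell [ 5.31320918e+02 -3.51297999e+02 -3.24946090e-01] 
 [[-1.0, -1.1], [0.2, -0.1], [0.6, -1.0], [-1.5, -0.5], [-1.3, -1.1], [0.2, -0.6], [0.5, 1.6], [0.1, 1.0], [-1.1, 0.4], [-0.5, 0.8]]
```

```bash
python3 - <<'E'
from h import *
T=vision.camera("top"); S=vision.camera("side")
zt=lambda u,v:np.array([(u+.5)/5-.5+250,(v+.5)/5-.5+150])
zs=lambda u,v:np.array([(u+.5)/5-.5+310,(v-250+.5)/5-.5+160])
A,B=127.5,47
for bx in (-24,-20,-18,-16):
    obs=[(T,(A,-B,8),zt(25,88)),(T,(-A,-B,8),zt(432,45)),(T,(-A,B,8),zt(441,190)),(T,(A,B,8),zt(40,228)),
 (T,(bx,0,63),zt(259,116)),(S,(bx,0,63),zs(209,390)),(S,(A,B,8),zs(40,378)),(S,(-A,B,8),zs(200,597)),(S,(-A,-B,8),zs(362,568)),
 (S,(-99,-28,70),zs(325,447)),(S,(-99,28,70),zs(218,460))]
    p,r=fit(obs,[480,20,1.57]); print(bx,p,r[4:6].round(1).tolist(),(r**2).sum())
q=np.load("p.npy")[1]; np.save("p.npy",[p,q])
# overlay tops with label lines
for c,n,(x,y,w,h) in ((T,"top",(245,150,105,55)),(S,"side",(305,155,95,85))):
    k=6 if n=="top" else 6
    im=cv2.cvtColor(c["pixels"],cv2.COLOR_RGB2BGR)
    z=cv2.resize(im[y:y+h,x:x+w],None,fx=k,fy=k,interpolation=cv2.INTER_CUBIC)
    def L(P,col):
        u=((proj(c,[tf(p,X) for X in P])-[x,y]+.5)*k-.5).round().astype(int); cv2.polylines(z,[u],False,col,1)
    L([(-A,-B,8),(A,-B,8),(A,B,8),(-A,B,8),(-A,-B,8)],(0,0,255))
    L([(-99,-28,70),(-99,28,70)],(0,255,0)); L([(-75,-32,77.5),(-75,32,77.5)],(255,0,0))
    L([(-18+14*np.cos(a),14*np.sin(a),63) for a in np.linspace(0,6.3,30)],(0,0,255)); L([(0,-22,87.5),(0,22,87.5)],(255,0,255))
    cv2.imwrite(f"pics/o_{n}.png",z); 
a,b=[cv2.imread(f"pics/o_{n}.png") for n in("top","side")]
W=max(a.shape[1],b.shape[1]); pad=lambda i:cv2.copyMakeBorder(i,0,0,0,W-i.shape[1],0)
o=np.vstack([pad(a),pad(b)]); cv2.imwrite("pics/o.png",cv2.resize(o,None,fx=.7,fy=.7,interpolation=cv2.INTER_AREA)); print(o.shape)
E
```

```text
-24 [554.4355193   29.3081835    1.65214403] [[2.1, -0.4], [0.7, 1.3]] 13.535538728005898
-20 [554.61013953  28.99745906   1.65174079] [[0.9, -0.3], [0.2, 0.7]] 7.712990446680603
-18 [554.68652312  28.64774313   1.65138757] [[0.3, -0.3], [-0.0, 0.4]] 6.393547858535161
-16 [554.74194379  28.17387515   1.65096187] [[-0.2, -0.2], [-0.2, 0.2]] 6.08550094770914
(840, 630, 3)
```

View pics/o.png

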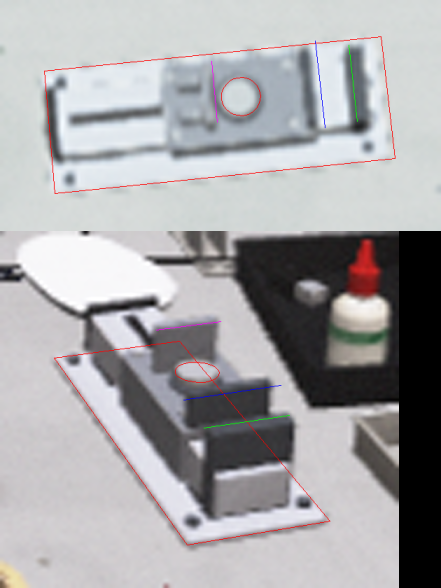

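The overlay fits the base plate, fixed jaw, button and tab. Now I'll shut the fingers, go over the button and feel for the tab.

```bash
python3 - <<'E'
from h import *
p,q=np.load("p.npy")
print("q",q)
P=tf(p,(-17,0,150))
for y in (p[2],p[2]-np.pi):
    s=arm.solve_ik(P,rv(y)); print(y,None if s is None else s.round(2))
    s=arm.solve_ik([q[0],q[1],150],rv(q[2]+np.pi/2+(y-p[2]))); print(y,None if s is None else s.round(2))
E
```

```text
q [ 5.31320918e+02 -3.51297999e+02 -3.24946090e-01]
1.6509618722035688 [-0.12  0.49  1.58 -0.    1.07 -0.2 ]
1.6509618722035688 [-0.7   0.63  1.33  0.    1.19 -0.38]
-1.4906307813862243 [-0.12  0.49  1.58 -0.    1.07  2.94]
-1.4906307813862243 [-0.7   0.63  1.33  0.    1.19  2.76]
```

```bash
cat >> h.py <<'E'
def inv(p,W):
    d=np.array(W[:2])-p[:2]; c,s=np.cos(p[2]),np.sin(p[2])
    return np.array([c*d[0]+s*d[1],-s*d[0]+c*d[1],W[2]])
def st(p,m=""):
    o=arm.get_obs(); print(m,"t %.1f"%o["t"],"rest",inv(p,o["tool_pos"]).round(1),"F",np.round(o["contact_force"],1),"gap %.1f"%o["finger_gap"])
E
python3 - <<'E'
from h import *
p,q=np.load("p.npy"); r=rv(p[2])
arm.set_gripper(0)
arm.movep(tf(p,(-17,0,115)),r); st(p,"above")
arm.move_l(tf(p,(-17,0,84)),100,threshold=5); st(p,"low")
print(arm.move_l(tf(p,(-3,0,84)),15,threshold=3)); st(p,"tab")
c=vision.camera("side"); cv2.imwrite("pics/s1.png",cv2.resize(cv2.cvtColor(c["pixels"],cv2.COLOR_RGB2BGR)[130:250,270:430],None,fx=4,fy=4,interpolation=cv2.INTER_CUBIC))
E
```

```text
above t 3.3 rest [-1.790e+01 -1.000e-01  1.152e+02] F [-0.5  0.8  0.2] gap -0.0
low t 3.8 rest [-17.4   0.   83.9] F [-0.1  0.4 -0.1] gap 0.1
True
tab t 4.4 rest [-8.1  0.  84. ] F [-0.1 -1.7  1. ] gap -0.2
```

View pics/s1.png

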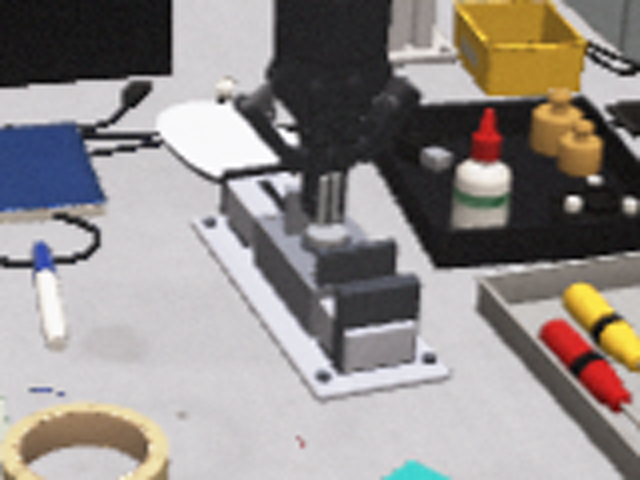

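The fingertip is on the tab above the button, and contact came at rest x −8.1. Next I back off 2 mm, press, slide 10 mm, release, then slide on until it stops.

```bash
python3 - <<'E'
from h import *
p,q=np.load("p.npy")
arm.move_l(tf(p,(-10.5,0,84)),40); st(p,"back")
print(arm.move_l(tf(p,(-10.5,0,74.3)),20,threshold=14)); st(p,"pressed")
if arm.get_obs()["tool_pos"][2]<76:
    print(arm.move_l(tf(p,(4,0,74.3)),20,threshold=12)); st(p,"slid")
E
```

```text
back t 4.7 rest [-10.5   0.2  83.8] F [ 0.2 -0.7 -0.6] gap -0.0
False
pressed t 5.3 rest [-10.5  -0.1  74.6] F [-1.2  0.5  5.1] gap 0.3
False
slid t 6.2 rest [ 4.  -0.1 74.6] F [-0.2 -0.1  5.2] gap -0.0
```

```bash
python3 - <<'E'
from h import *
p,q=np.load("p.npy")
arm.move_l(tf(p,(4,0,83)),40); st(p,"raised")
hit=arm.move_l(tf(p,(46,0,83)),15,threshold=7); print(hit); st(p,"stop")
c=vision.camera("top"); cv2.imwrite("pics/t2.png",cv2.cvtColor(c["pixels"],cv2.COLOR_RGB2BGR))
E
```

```text
raised t 6.6 rest [ 4.   0.1 83. ] F [ 0.4 -0.2  0.1] gap 0.1
True
stop t 8.2 rest [28.5  0.1 82.8] F [ 0.9 -1.3  1.1] gap 0.2
```

```bash
python3 - <<'E'
from h import *
p,q=np.load("p.npy")
arm.move_l(tf(p,(22,0,83)),60); st(p,"over")
print(arm.move_l(tf(p,(22,0,77)),8,threshold=2.5)); st(p,"touch")
arm.move_l(tf(p,(22,0,130)),200); st(p,"up")
arm.set_gripper(75)
arm.movep([q[0],q[1],150],rv(q[2]+np.pi/2)); st(p,"cell")
ims=[cv2.cvtColor(vision.camera(n)["pixels"],cv2.COLOR_RGB2BGR) for n in("top","side")]
cv2.imwrite("pics/t3.png",ims[0]);cv2.imwrite("pics/s3.png",ims[1])
Z=lambda i,x,y,w,h,W,H: cv2.resize(i[y:y+h,x:x+w],(W,H),interpolation=cv2.INTER_CUBIC)
cv2.imwrite("pics/m3.png",np.vstack([Z(ims[0],245,150,200,60,800,240),np.hstack([Z(ims[1],310,160,80,70,400,350),Z(ims[1],340,240,80,70,400,350)])]))
E
```

```text
over t 8.5 rest [21.9  0.  82.9] F [-0.1 -0.3 -0.3] gap -0.0
True
touch t 9.0 rest [22.1 -0.  79.3] F [ 0.3 -1.   3. ] gap -0.2
up t 9.4 rest [ 2.200e+01 -1.000e-01  1.303e+02] F [0.5 0.2 0.3] gap -0.1
cell t 11.6 rest [-375.1   53.1  149.9] F [-0.2  0.3 -0.6] gap 75.0
```

View pics/m3.png

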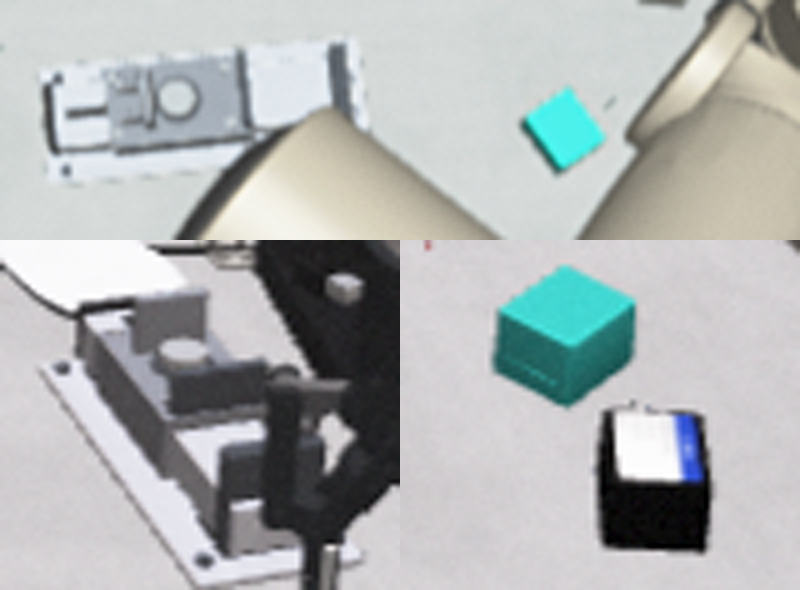

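The button was felt at 62.3 mm, so it is fully up, and the collar sits at about 37 mm (gap about 61 mm). To centre the cell in the gripper, I'll pinch it first across its 52 mm side, then re-grip across the 44 mm side.

```bash
python3 - <<'E'
from h import *
p,q=np.load("p.npy")
S=vision.camera("side"); 
def ray(c,u,v,z):
    f=200/np.tan(np.radians(c["vertical_fov"]/2)); R=np.array(c["R"]); C=-R.T@np.array(c["t"]); d=R.T@np.array([(u-c["cx"])/f,(v-c["cy"])/f,1]); return C+d*(z-C[2])/d[2]
print("gauge",ray(S,435,285,0),"turq bottom corner",ray(S,373,270,0),"brass",ray(S,315,302,0))
def oc(h): 
    return [q[0],q[1],h]
r1=rv(q[2]); 
s=arm.solve_ik(oc(100),r1); print(s.round(2))
arm.set_gripper(72)
arm.movep(oc(80),r1); st(p)
print(arm.move_l(oc(22),120,threshold=12)); st(p,"down")
arm.set_gripper(45,20); st(p,"pinch")
c=vision.camera("side"); cv2.imwrite("pics/s4.png",cv2.resize(cv2.cvtColor(c["pixels"],cv2.COLOR_RGB2BGR)[190:340,300:500],None,fx=3,fy=3,interpolation=cv2.INTER_CUBIC))
E
```

```text
gauge [ 639.22821019 -346.23444745    0.        ] turq bottom corner [ 525.33626957 -266.00524947    0.        ] brass [ 373.35588204 -341.91679842    0.        ]
[-0.7   0.68  1.38 -0.    1.08  1.19]
 t 13.4 rest [-376.5   53.6   80.2] F [-0.3 -0.4  0.2] gap 72.2
False
down t 14.0 rest [-376.6   53.4   22.4] F [-0.2 -0.4  1.1] gap 72.5
pinch t 14.3 rest [-377.    53.2   23.3] F [-0.3 -0.3  5.6] gap 51.7
```

View pics/s4.png

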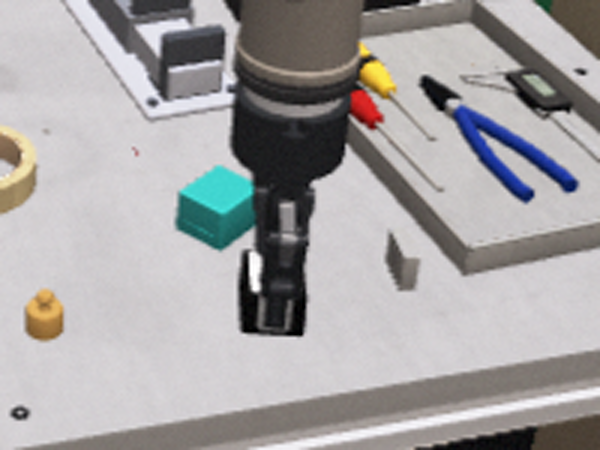

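The pinch gap is 51.7 mm, so this is the 52 mm side and it is now centred. Now I re-grip across the 44 mm side, lift, and take it over the gap.

```bash
python3 - <<'E'
from h import *
p,q=np.load("p.npy")
arm.set_gripper(70); 
P=arm.get_obs()["tool_pos"].copy(); 
arm.move_l([P[0],P[1],85],150)
P[:2]=q[:2] # commanded position of the pinch
r2=rv(q[2]+np.pi/2)
arm.movep([P[0],P[1],80],r2)
print(arm.move_l([P[0],P[1],25],120,threshold=12)); st(p,"down")
arm.set_gripper(36,30); st(p,"grip")
arm.move_l([P[0],P[1],150],200); st(p,"lift")
arm.movep(tf(p,(-68.5,0,130)),rv(p[2])); arm.wait(.2); st(p,"above")
ims=[cv2.cvtColor(vision.camera(n)["pixels"],cv2.COLOR_RGB2BGR) for n in("top","side")]
Z=lambda i,x,y,w,h,W,H: cv2.resize(i[y:y+h,x:x+w],(W,H),interpolation=cv2.INTER_CUBIC)
cv2.imwrite("pics/m5.png",np.hstack([Z(ims[0],260,140,80,80,400,400),Z(ims[1],310,140,80,80,400,400)]))
E
```

```text
False
down t 17.3 rest [-376.6   53.5   25.3] F [ 0.  -0.1  0.5] gap 70.0
grip t 17.6 rest [-377.    53.1   26.3] F [-0.6  0.   4.4] gap 43.1
lift t 18.4 rest [-375.7   54.4  148.4] F [ 0.3 -0.4 -3.1] gap 43.5
above t 19.8 rest [-6.98e+01 -1.00e-01  1.30e+02] F [-0.6  0.6 -2.4] gap 43.8
```

View pics/m5.png

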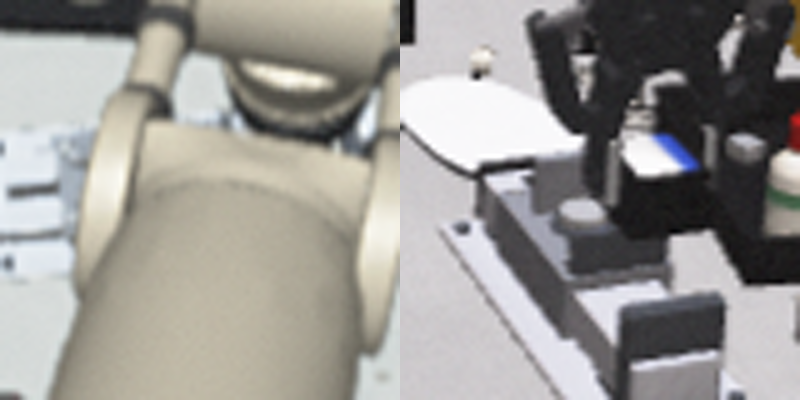

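The cell is held level over the gap, label up. I'll lower it between the jaws with force guards, feel for the fixed jaw, back off to the centre and set it down.

```bash
python3 - <<'E'
from h import *
p,q=np.load("p.npy")
arm.move_l(tf(p,(-68.5,0,106)),120); st(p,"106")
if arm.move_l(tf(p,(-68.5,0,78)),40,threshold=4): st(p,"HIT early")
else:
    st(p,"in")
    h=arm.move_l(tf(p,(-79,0,78)),12,threshold=4); st(p,f"jaw {h}")
    x1=inv(p,arm.get_obs()["tool_pos"])[0]
    h=arm.move_l(tf(p,(x1+11,0,78)),12,threshold=6); st(p,f"collar {h}")
E
```

```text
106 t 20.2 rest [-68.5   0.3 105.7] F [-0.4 -0.1 -1.8] gap 43.3
in t 21.1 rest [-68.5  -0.1  78.1] F [-0.4  0.3 -2.1] gap 43.6
jaw True t 21.4 rest [-69.2   0.4  77.6] F [-0.3  0.  -1.5] gap 43.3
collar True t 22.2 rest [-59.5   0.4  77.4] F [ 0.7 -1.4 -2.4] gap 43.3
```

Both contacts were felt, at −69.2 and −59.5. I centre at −64.3 and set it down.

```bash
python3 - <<'E'
from h import *
p,q=np.load("p.npy")
arm.move_l(tf(p,(-64.3,0,77.5)),20); st(p,"mid")
print(arm.move_l(tf(p,(-64.3,0,64)),15,threshold=4)); st(p,"down")
arm.set_gripper(62); st(p,"open")
arm.move_l(tf(p,(-64.3,0,150)),100)
arm.movep([250,-420,260],rv(p[2])); st(p,"away")
ims=[cv2.cvtColor(vision.camera(n)["pixels"],cv2.COLOR_RGB2BGR) for n in("top","side")]
Z=lambda i,x,y,w,h,W,H: cv2.resize(i[y:y+h,x:x+w],(W,H),interpolation=cv2.INTER_CUBIC)
cv2.imwrite("pics/m6.png",np.hstack([Z(ims[0],250,140,90,70,450,350),Z(ims[1],310,150,80,80,350,350)]))
E
```

```text
mid t 22.6 rest [-64.4   0.1  77.3] F [ 0.1 -0.9 -1.9] gap 43.8
True
down t 23.3 rest [-64.2   0.1  68.3] F [-1.1 -0.3  4. ] gap 43.2
open t 23.6 rest [-64.    0.9  67.3] F [ 0.1  0.7 -1. ] gap 61.9
away t 26.4 rest [-422.   339.   259.8] F [-0.2  0.6 -0.2] gap 61.8
```

View pics/m6.png

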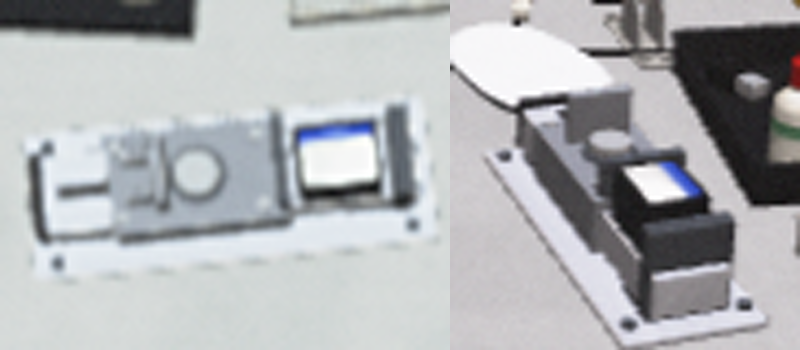

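The cell sits flat in the gap with its label up. In the top view it is square, with slots on both sides, and its centre at row ~157 matches the tube line there. I'm handing in.

```bash
python3 -c "
from workcell import arm
arm.job_done(); print(arm.get_obs()['t'])"
```

```text
the job is handed in; nothing more can be done
the job is handed in; nothing more can be done
```

The collar is locked one hole on, the black load cell lies flat between the jaws, and I handed the job in at about 26 s of the 48 s allowed. No verdict was reported.

**Collar:** I held the button about 5 mm in with shut fingertips and slid the collar about 12 mm. I then lifted off and pushed the tab until it stopped dead at about 37 mm. A light touch found the button top at 62.3 mm, so it was fully up. The push was stopped by a 7 N force limit and no force reading was above about 6 N, against the 30 N allowed.

**Load cell:** I pinched it across its 52 mm side to centre it, re-gripped it across its 44 mm side and lowered it into the gap. I felt both jaws, at −69.2 and −59.5 mm, and set it down midway, seated at tube height.

**Last checks:** The final pictures show the cell label up, square, on the centre line, with the arm clear. I saw no bystander move, but the last close-up covered only the rest and its surroundings.

**Disagreement:** My camera fit put the middle of the gap about 4 mm from where touch found it. I went by touch.

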